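# White-calibrate the bench spectrophotometer and check it

### The job

Calibrate the bench spectrophotometer: pick up the white calibration tile, set it down gently, white face down as it lies, flat and centred on the raised port ring of the instrument, and let go. With the tile left on the port, press three keys fully down, one at a time and in this order, letting each spring back before the next: the square calibrate key, the round standard key beside it, and the wide measure key below them. Do not press the two narrow keys or any key before the tile is on the port, and leave the other things standing where they are.

Things in the scene. Friction and masses are not known exactly. Their poses are not given: they have to be found in the camera images.
- tile: White calibration tile in its grey holder, loose, about 160 g: a disc 64 mm across and 14 mm thick with the white ceramic face (52 mm across) flush in its underside, and on the back an upright round grip knob, 26 mm across and 30 mm tall (top 44 mm above the underside). Origin: centre of the underside; z up along the knob. Starts white face down on the felt pad, left or right of the instrument.
- port (a point): Centre of the top of the measuring port ring on the instrument's flat top: a raised dark steel ring, 50 mm across outside, 30 mm aperture, standing 12 mm above the case, its flat top 132 mm above the work surface. Axes as spectro.
- spectro: Bench spectrophotometer, fixed: copper-coloured case, 300 mm deep (its x) and 200 mm wide (its y), with a flat top 120 mm high over its far half and a sloped black operator panel over its near half. Origin: centre of the underside; x points away from the operator (who stands on the robot's side), y to the operator's left, z up.
- panel_front (a point): Middle of the front edge of the panel, 65 mm high; the panel rises 55 mm over the 150 mm behind it (20.1 degrees). Top to bottom: display, row of four light grey keys 40 mm apart, one wide key. They stand 9 mm proud, travel 5 mm square to the panel, take 1.3 N to start and 4.8 N to bottom, and spring back. z: square to the panel, outwards; x: up the slope; y: along the row, to the operator's left.
- key_cal_top (a point): Centre of the top of the calibrate key: square, 22 mm, second from the left in the row as seen by the operator at the robot's side (20 mm to the +y side of the middle). Axes as panel_front: the key is pressed along -z.
- key_std_top (a point): Centre of the top of the standard key: round, 22 mm across, third from the left in the row (20 mm to the -y side of the middle). Axes as panel_front: pressed along -z.
- key_meas_top (a point): Centre of the top of the measure key: the single wide key, 60 mm along y by 18 mm, in the middle below the row, 43 mm down the slope from the row's centre line. Axes as panel_front: pressed along -z.
- key_cal (a joint): Calibrate key: 0 m up, 0.005 m fully down.
- key_std (a joint): Standard key: 0 m up, 0.005 m fully down.
- key_meas (a joint): Measure key: 0 m up, 0.005 m fully down.
- key_menu (a joint): Menu key, not to be pressed: narrow, 12 mm along the row by 20 mm, leftmost in the row (60 mm to the +y side of the middle). 0 m up, 0.005 m down.
- key_back (a joint): Back key, not to be pressed: narrow like the menu key, rightmost in the row (60 mm to the -y side). 0 m up, 0.005 m down.
- pad: Grey felt pad, fixed, 90 x 90 x 5 mm, on which the tile starts. Origin: centre of its underside.
- trap: Bystander: grey zero-calibration light trap, a tall loose cylinder 54 mm across and 85 mm high with a 64 mm foot flange, no knob; on the other side of the instrument from the pad. Origin: centre of its underside, z up.
- jar: Bystander: loose glass sample jar with a white cap, 60 mm across, 70 mm high. Origin: centre of its underside, z up.
- cup: Bystander: loose open glass sample cup, 64 mm across, 42 mm high. Origin: centre of its underside, z up.
Mind the look-alikes: they are no part of the job. What is shaped like the tile but orange or yellow is not meant.

How it is judged:
On the way, in this order (a step that is already met when the one before it is completed fails the run):
1. the tile is set on the port: flat, within 8 mm of its centre, at rest and let go (horizontal distance between tile and port below 0.008 m and z of tile in the frame of port between -0.003 and 0.003 m and angle between tile's own z axis and vertical below 0.06 rad and contact force between the fingers and tile below 0.1 N and linear speed of tile below 0.02 m/s and value of joint each of key_cal, key_std, key_meas, key_menu, key_back below 0.0015 m), for 0.2 s.
2. the calibrate key is pressed down (3.5 mm or more of its 5 mm) alone, with the tile resting on the port (horizontal distance between tile and port below 0.008 m and z of tile in the frame of port between -0.003 and 0.003 m and angle between tile's own z axis and vertical below 0.06 rad and value of joint key_cal above 0.0035 m and value of joint each of key_std, key_meas, key_menu, key_back below 0.0015 m), for 0.05 s.
3. the standard key is pressed down (3.5 mm or more of its 5 mm) alone, with the tile resting on the port (horizontal distance between tile and port below 0.008 m and z of tile in the frame of port between -0.003 and 0.003 m and angle between tile's own z axis and vertical below 0.06 rad and value of joint key_std above 0.0035 m and value of joint each of key_cal, key_meas, key_menu, key_back below 0.0015 m), for 0.05 s.
4. the measure key is pressed down (3.5 mm or more of its 5 mm) alone, with the tile resting on the port (horizontal distance between tile and port below 0.008 m and z of tile in the frame of port between -0.003 and 0.003 m and angle between tile's own z axis and vertical below 0.06 rad and value of joint key_meas above 0.0035 m and value of joint each of key_cal, key_std, key_menu, key_back below 0.0015 m), for 0.05 s.
At the end, for the whole second after the job is handed in: The tile rests released on the port ring, flat (within 0.06 rad) and within 8 mm of the port's centre, its underside within 3 mm of the ring's top, at rest; all five keys are up again (within 1.5 mm) (all of step 1); the robot touches nothing.
It fails at once if the menu or back key is pressed (more than 2.5 mm) (value of joint any of key_menu, key_back above 0.0025 m).
It fails at once if a key is pressed (more than 2.5 mm) while the tile is not in place on the port (value of joint any of key_cal, key_std, key_meas above 0.0025 m and not (horizontal distance between tile and port below 0.008 m and z of tile in the frame of port between -0.003 and 0.003 m and angle between tile's own z axis and vertical below 0.06 rad)).
It fails at once if two keys are pressed at once (both more than 2.5 mm) (value of joint each of key_cal, key_std above 0.0025 m or value of joint each of key_cal, key_meas above 0.0025 m or value of joint each of key_std, key_meas above 0.0025 m).
It fails at once if the tile is dropped (falls free of the fingers faster than 0.45 m/s, a fall of about 10 mm) or is pushed on the instrument with more than 40 N ((contact force between the fingers and tile below 0.05 N and linear speed of tile above 0.45 m/s) or contact force between tile and spectro above 40 N).
It fails at once if a bystander (trap, jar or cup) is moved more than 20 mm or tipped more than 0.3 rad (distance of any of trap, jar, cup from where it was at the start of the episode above 0.02 m or angle between any of trap, jar, cup's own z axis and vertical above 0.3 rad).
It also fails if it takes over 64 s, if anything falls off the work surface, if the arm or the gripper's body presses on something with over 40 N, if the wrist force passes 120 N, or if a joint passes its speed limit or range.

### The arm

A 6-joint arm with a two-finger parallel gripper is mounted at the origin on the work surface. World frame = base frame: x ahead of the robot, y to its left, z up, the work surface at z = 0. Lengths are in m, angles in rad, forces in N, time in s.
With the tool pointing down it reaches from about 0.25 to 0.775 m from the base axis. Payload 8.9 kg.
Tool frame: the origin (TCP) lies between the finger pads; the fingertips stand 19 mm ahead of it and the grasp point (between the pads) is the TCP (arm.tip_reach is the distance from the TCP to the fingertips, in m); z points along the fingers, y is the direction in which the jaws open and shut (so a half turn about z gives the same grasp; the last joint's range is limited). The gripper opens to 85 mm and grips with 20 to 120 N. Pads are 22 mm wide; open, the fingers measure 114 mm over their backs; the gripper's body (76 mm by 85 mm) begins 54 mm behind the grasp point. The pads swing forward as they close: fully open they stand 13 mm farther back than shut.
Start: joints at [-0.139, 0.291, -0.153, 1.127, 0, 1.431], TCP at [0.525, 0, 0.25] pointing down, gripper open.
Joint ranges: [-2.52, 2.52], [-0.91, 1.74], [-1.3, 1.37], [-1.96, 2.02], [-1.52, 1.47], [-3.14, 3.14]. Speed limits (rad/s): [2.22, 2.22, 2.79, 3.14, 3.14, 3.14].

### API

Orientations are given as a rotation vector (axis times angle).
In Python, from plant import arm gives the robot as it stands. Calls block until the motion is done:
- arm.move_to(position, orientation): joint-space move of the TCP to a pose.
- arm.move_l(position, ori=None, vel=0.15): straight line of the TCP; ori=None keeps the orientation; vel is the mean speed in m/s.
- arm.set_joints(angles): joint-space move.
- arm.move_gripper(opening, force=None): opening from 0.0 (shut) to 1.0 (fully open); force is the grip in N (None keeps the last); returns when the fingers have stopped.
- arm.dwell(seconds).
- arm.inverse_kinematics(position, orientation): joint angles nearest the present ones, or None.
- arm.read_state(): the state.
- arm.camera(name): name is "scene" or "side" or "wrist"; returns (picture, depth): 384x512x3 uint8, red, green, blue; 384x512 float32, m along the optical axis (not along the pixel's ray), 0 where there is no reading.
- arm.camera_model(name): a dict with "K" (3x3 intrinsics, pixels), "cam_to_world" (4x4, takes a point from camera to world coordinates); the wrist camera has in their place "tool_from_camera" (4x4, takes a point from camera to tool coordinates, whose origin is the TCP and whose axes are the flange's). Camera axes: x right, y down, z forward; pixel columns grow to the right and rows downward; lengths in m; the calibration is good to about 2 mm. A picture is of the moment at which its call begins: read the wrist's pose just before it. camera_model takes no time and is no camera call.
A pose or a line that the arm cannot do raises arm.IKError and nothing moves.
- arm.finish_job(): hands the job in, once; it reports no verdict.
The state is a dict: "time_s": time; "joint_pos": joint angles; "joint_vel": joint speeds; "joint_efforts": joint torques, N m; "ee_pos": TCP position; "orientation": TCP orientation; "contact_force": force on the tool from outside, world axes, zero at the start; "wrist_torque": the same for the moment, N m; "gripper_width": opening from 0.0 (shut) to 1.0 (fully open).
Only numpy, scipy, OpenCV 4.12 (cv2) and the standard library are available. Lean on these libraries where they do the work, as an engineer would, in place of code of your own. Each camera call takes 0.05 s, during which the arm holds its last target. There are 200 camera calls.

## Working session

There is one attempt and no reset: what is moved stays moved. The work goes in short steps, each a Python script; the robot and the scene stay as the last script left them, time stands still between calls to the robot, and variables do not carry over. Pictures are saved under pics/ and viewed, about 8 in all and at most 12, crops included, and the job is handed in when it is done.

```bash
mkdir -p pics; ls; python3 - <<'E'
from plant import arm
import cv2,numpy as np
ims=[]
for n in("scene","side"):
    p,d=arm.camera(n); np.save(f"pics/{n}_d.npy",d); cv2.imwrite(f"pics/{n}.png",p[:,:,::-1]); m=arm.camera_model(n); print(n,m["K"].round(1).tolist(),m["cam_to_world"].round(3).tolist(), (d>0).mean())
m=arm.camera_model("wrist");print(m["K"].round(1).tolist(),m["tool_from_camera"].round(3).tolist())
s=arm.read_state();print(s)
E
```

```text
pics
scene [[429.1, 0.0, 255.2], [0.0, 429.1, 198.1], [0.0, 0.0, 1.0]] [[0.492, 0.607, -0.624, 1.282], [0.87, -0.359, 0.337, -0.357], [-0.019, -0.709, -0.705, 0.922], [0.0, 0.0, 0.0, 1.0]] 0.9958140055338541
side [[384.2, 0.0, 256.4], [0.0, 384.2, 187.5], [0.0, 0.0, 1.0]] [[-0.984, -0.111, 0.138, 0.418], [-0.176, 0.699, -0.693, 0.755], [-0.02, -0.707, -0.707, 0.828], [0.0, 0.0, 0.0, 1.0]] 0.9962361653645834
[[324.8, 0.0, 259.2], [0.0, 324.8, 192.1], [0.0, 0.0, 1.0]] [[-0.001, -0.961, -0.277, 0.071], [1.0, -0.001, 0.001, -0.0], [-0.001, -0.277, 0.961, -0.123], [0.0, 0.0, 0.0, 1.0]]
{'time_s': 0.1, 'joint_pos': array([-1.39268235e-01,  2.91208087e-01, -1.54047788e-01,  1.12669468e+00,
        5.57089486e-06,  1.43150746e+00]), 'joint_vel': array([-0.00034977,  0.00050342,  0.00079628,  0.00170554,  0.00144054,
       -0.0008082 ]), 'joint_efforts': array([ 6.19868915e-04, -5.37977386e+01,  3.31919432e+01,  9.26249544e-03,
       -2.26563770e-04,  3.33016703e-05]), 'ee_pos': array([5.24633239e-01, 7.36273270e-05, 2.49799099e-01]), 'orientation': array([-2.22076441e+00, -2.22081022e+00,  1.08432419e-03]), 'contact_force': array([-0.53864123,  1.05478634, -0.85031533]), 'wrist_torque': array([ 0.02940793, -0.01621413, -0.00520976]), 'gripper_width': 1.0023593385501481}
```

View pics/scene.png

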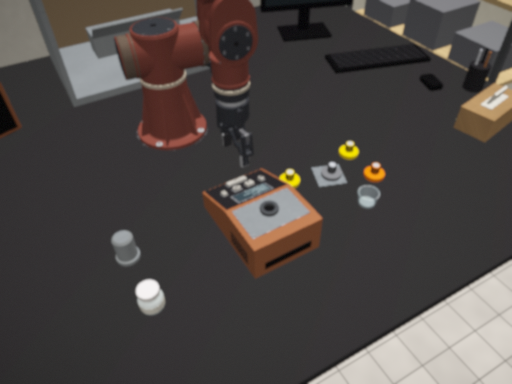

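View pics/side.png

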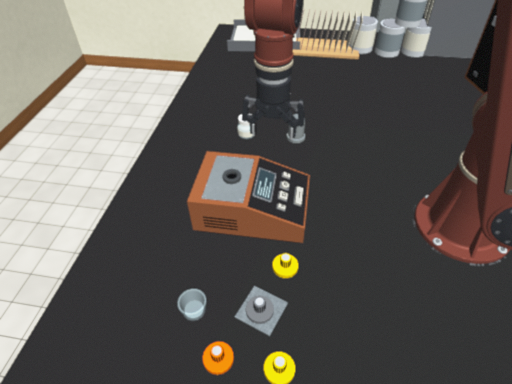

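Scene: the grey tile is on its pad at (331,171), the port at (269,208), and the trap and jar at the lower left. Side: the tile is at (260,303), the port at (231,176), and the keys at x≈285–300. The yellow and orange look-alikes surround the pad.

```bash
cat > h.py <<'E'
from plant import arm
import cv2,numpy as np
from scipy.spatial.transform import Rotation as R
def cam(name):
    "K, camera-to-world now"
    m=arm.camera_model(name)
    if name!="wrist": return m["K"],m["cam_to_world"]
    s=arm.read_state();T=np.eye(4);T[:3,:3]=R.from_rotvec(s["orientation"]).as_matrix();T[:3,3]=s["ee_pos"]
    return m["K"],T@m["tool_from_camera"]
def ray(K,T,uv):
    d=T[:3,:3]@np.linalg.solve(K,[uv[0],uv[1],1]);return T[:3,3],d   # d has unit optical depth
def onplane(K,T,uv,z):
    o,d=ray(K,T,uv);return o+d*(z-o[2])/d[2]
def tri(a,b):
    (o1,d1),(o2,d2)=a,b
    t=np.linalg.lstsq(np.c_[d1,-d2],o2-o1,rcond=None)[0];p,q=o1+d1*t[0],o2+d2*t[1]
    return (p+q)/2,np.linalg.norm(p-q)
def world(K,T,d):
    v,u=np.mgrid[:d.shape[0],:d.shape[1]];c=np.stack([(u-K[0,2])/K[0,0],(v-K[1,2])/K[1,1],np.ones_like(d)],-1)*d[...,None]
    return c@T[:3,:3].T+T[:3,3]
def shot(name,fn):
    K,T=cam(name);p,d=arm.camera(name);cv2.imwrite(f"pics/{fn}.png",p[:,:,::-1]);np.savez(f"pics/{fn}.npz",p=p,d=d,K=K,T=T);return p,d,K,T
def down(a=0.): # tool z down, tool y (jaws) at angle a from world y... 
    return (R.from_euler("z",a)*R.from_matrix([[0,-1,0],[-1,0,0],[0,0,-1]])).as_rotvec()
E
python3 - <<'E'
from h import *
KS,TS=cam("scene");Kd,Td=cam("side")
ds,dd=np.load("pics/scene_d.npy"),np.load("pics/side_d.npy")
Ws,Wd=world(KS,TS,ds),world(Kd,Td,dd)
for n,a,b in[("knob",(333,166),(259,299)),("port",(269,208),(231,176)),("pad",(330,175),(261,309)),("cup",(368,190),(192,298)),("trap",(122,236),(296,124)),("jar",(148,288),(245,120)),("y1",(290,174),(285,258)),("y2",(350,145),(279,362)),("o",(376,167),(217,352))]:
    p,e=tri(ray(KS,TS,a),ray(Kd,Td,b));print(n,p.round(3),round(e,4),Ws[a[1],a[0]].round(3),Wd[b[1],b[0]].round(3))
print(down(),R.from_rotvec(arm.read_state()["orientation"]).as_matrix().round(2).tolist())
E
```

```text
knob [0.506 0.338 0.049] 0.0067 [0.51  0.339 0.049] [0.503 0.336 0.049]
port [0.629 0.037 0.128] 0.0013 [0.624 0.039 0.122] [0.632 0.031 0.122]
pad [0.501 0.338 0.006] 0.0033 [0.514 0.328 0.02 ] [0.496 0.352 0.037]
cup [0.651 0.359 0.052] 0.0005 [0.63  0.382 0.024] [0.661 0.341 0.017]
trap [ 0.484 -0.313  0.07 ] 0.0171 [ 0.487 -0.318  0.084] [0.469 0.006 0.291]
jar [ 0.661 -0.31   0.066] 0.0073 [ 0.661 -0.312  0.071] [0.59  0.012 0.294]
y1 [0.461 0.211 0.037] 0.0018 [0.467 0.208 0.043] [0.46  0.215 0.045]
y2 [0.442 0.46  0.038] 0.0015 [0.445 0.457 0.041] [0.441 0.462 0.046]
o [0.57  0.461 0.036] 0.0021 [0.577 0.454 0.044] [0.568 0.463 0.045]
[ 2.22144147 -2.22144147  0.        ] [[-0.0, 1.0, -0.0], [1.0, 0.0, 0.0], [0.0, -0.0, -1.0]]
```

```bash
sed -i 's/\[\[0,-1,0\],\[-1,0,0\],\[0,0,-1\]\]/[[0,1,0],[1,0,0],[0,0,-1]]/; s/ # tool z down.*/ # tool z down; at a=0 jaws along world x, as at the start/' h.py
python3 - <<'E'
from h import *
arm.move_to([.55,.035,.30],down());a=shot("wrist","w1")
arm.move_to([.60,-.02,.30],down());b=shot("wrist","w2")
arm.move_to([.50,.30,.20],down());c=shot("wrist","w3")
arm.move_to([.53,.37,.20],down());d=shot("wrist","w4")
print(arm.read_state()["time_s"])
cv2.imwrite("pics/w13.png",cv2.resize(np.vstack([a[0],c[0]])[:,:,::-1],(400,600)))
cv2.imwrite("pics/w24.png",cv2.resize(np.vstack([b[0],d[0]])[:,:,::-1],(400,600)))
E
```

```text
2.7833
```

View pics/w13.png

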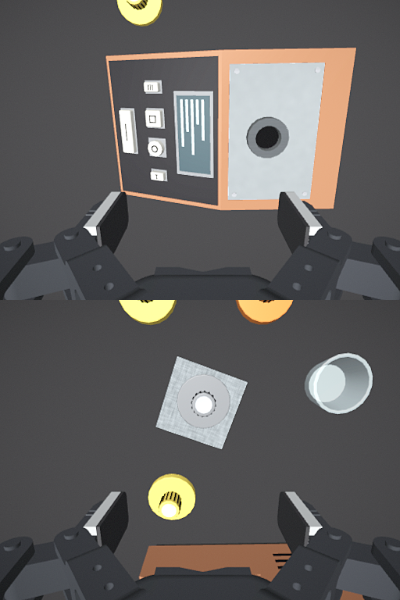

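View pics/w24.png

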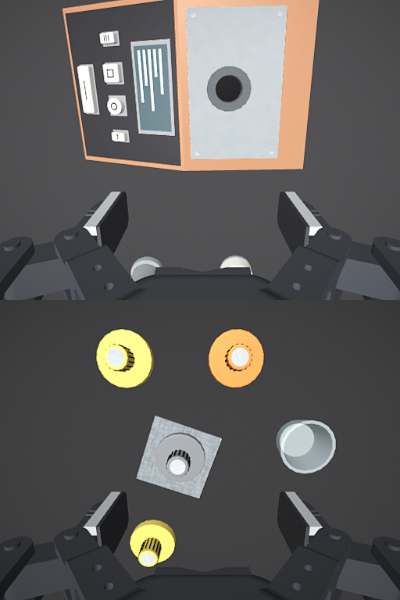

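w1 and w2 (shown at 1/1.28 scale) show the port ring at (267,137) and (229,88), and the key row at x≈153 and x≈113. w3 and w4 show the white-topped grey tile knob at (203,104) and (178,166). Now for exact centres.

```bash
cat > meas.py <<'E'
from h import *
def L(f): z=np.load(f"pics/{f}.npz");return z["p"],z["d"],z["K"],z["T"]
def blobs(mask,uv,r,amin=20):
    "contours in the window round uv, nearest first: (centre by ellipse, area, axes)"
    m=np.zeros(mask.shape,np.uint8);cv2.circle(m,tuple(int(x) for x in uv),r,1,-1);m&=mask.astype(np.uint8)
    out=[]
    for c in cv2.findContours(m,cv2.RETR_LIST,cv2.CHAIN_APPROX_NONE)[0]:
        if len(c)>=8 and cv2.contourArea(c)>amin:
            e=cv2.fitEllipse(c);out.append((np.array(e[0]),cv2.contourArea(c),np.round(e[1],1)))
    return sorted(out,key=lambda o:np.hypot(*(o[0]-uv)))
def circ(P):
    A=np.c_[2*P[:,:2],np.ones(len(P))];s=np.linalg.lstsq(A,(P[:,:2]**2).sum(1),rcond=None)[0];return s[:2],np.sqrt(s[2]+s[:2]@s[:2])
E
python3 - <<'E'
from meas import *
g={f:L(f)[0].astype(float).mean(2) for f in("w1","w2","w3","w4")}
def pair(n,f1,m1,uv1,f2,m2,uv2,r,amin=20):
    s=1.28;a=blobs(m1,np.array(uv1)*s,r,amin);b=blobs(m2,np.array(uv2)*s,r,amin)
    if not a or not b: print(n,"none",len(a),len(b));return
    p,e=tri(ray(*L(f1)[2:],a[0][0]),ray(*L(f2)[2:],b[0][0]))
    print(n,p.round(4),"gap",round(e,4),a[0][0].round(1),a[0][1:],b[0][0].round(1),b[0][1:])
    return p
pair("knob","w3",g["w3"]>215,(203,104),"w4",g["w4"]>215,(178,166),22)
pair("hole","w1",g["w1"]<45,(267,137),"w2",g["w2"]<45,(229,88),35,100)
pair("ring","w1",g["w1"]<130,(267,137),"w2",g["w2"]<130,(229,88),35,1000)
for f,uv in(("w1",(267,137)),("w2",(229,88))):
    p,d,K,T=L(f);c=(np.array(uv)*1.28).astype(int);W=world(K,T,d)[c[1]-45:c[1]+45,c[0]-45:c[0]+45].reshape(-1,3)
    r=W[(W[:,2]>.1275)&(W[:,2]<.138)];print(f,"ringdepth",len(r),(r[:,:2].min(0)+r[:,:2].max(0))/2,np.ptp(r[:,:2],axis=0),np.median(r[:,2]), "case z",np.median(W[(W[:,2]>.11)&(W[:,2]<.126),2]))
    print("grey at",[g[f][c[1],c[0]+k].round() for k in(0,10,15,19,23,30)])
for n,a,b in(("cal",(153.5,118),(112.5,72.5)),("std",(156,147.5),(114.5,105)),("meas",(127,131),(86,89)),("menu",(152,86.5),(108.5,38)),("back",(158,174.5),(120,136))):
    for t in (205,):
        pair(n,"w1",g["w1"]>t,a,"w2",g["w2"]>t,b,22 if n!="meas" else 36,60)
for f,uv in(("w1",(153.5,118)),("w2",(112.5,72.5))):
    c=(np.array(uv)*1.28).astype(int);print(g[f][c[1],c[0]-18:c[0]+20:2].astype(int))
for f,uv in(("w3",(203,104)),("w4",(178,166))):
    p,d,K,T=L(f);c=(np.array(uv)*1.28).astype(int);W=world(K,T,d)[c[1]-50:c[1]+50,c[0]-50:c[0]+50].reshape(-1,3)
    r=W[(W[:,2]>.043)];print(f,"knobdepth",(r[:,:2].min(0)+r[:,:2].max(0))/2,np.ptp(r[:,:2],axis=0),np.median(r[:,2]))
    r=W[(W[:,2]>.014)&(W[:,2]<.024)];print(f,"disc",(r[:,:2].min(0)+r[:,:2].max(0))/2,np.ptp(r[:,:2],axis=0),np.median(r[:,2]))
E
```

```text
knob [0.5016 0.3426 0.0488] gap 0.0001 [260.3 133.7] (364.5, array([21.3, 21.9])) [226.7 213.5] (278.0, array([18.5, 19.3]))
hole [0.6275 0.0377 0.1262] gap 0.0003 [341.5 175.2] (576.0, array([24.9, 29.5])) [291.6 113.1] (751.0, array([30.4, 31.5]))
ring none 0 0
w1 ringdepth 1445 [0.62769589 0.03696365] [0.04888355 0.04864241] 0.13102844090570664 case z 0.12016568590455998
grey at [np.float64(32.0), np.float64(30.0), np.float64(47.0), np.float64(132.0), np.float64(135.0), np.float64(220.0)]
w2 ringdepth 1667 [0.62832463 0.03688392] [0.0488898  0.04848508] 0.13097114155126915 case z 0.12009628530973826
grey at [np.float64(43.0), np.float64(41.0), np.float64(53.0), np.float64(137.0), np.float64(135.0), np.float64(217.0)]
cal [0.4892 0.0563 0.1019] gap 0.0019 [198.2 150.8] (516.5, array([25.3, 28. ])) [141.8  92.7] (405.5, array([20.4, 27.2]))
std [0.4884 0.0151 0.0915] gap 0.0001 [200.5 188.6] (342.5, array([22.5, 24.9])) [149.5 135. ] (366.0, array([23.6, 26.5]))
meas [0.4475 0.04   0.0814] gap 0.0007 [162.8 163.4] (733.0, array([18.6, 66.4])) [109.8 109.5] (776.0, array([17. , 77.9]))
menu [0.4887 0.095  0.1026] gap 0.0017 [195.4 110.7] (222.5, array([15.7, 24.4])) [136.7  47.8] (202.5, array([14.6, 19.2]))
back [ 0.4873 -0.0248  0.0949] gap 0.0001 [200.7 225. ] (143.0, array([11. , 18.4])) [151.1 174.5] (156.0, array([11.8, 17.8]))
[ 81  81  81  81 197 255 255 254 255 255 146 255 255 254 155 189 154  84
  89]
[ 75  74  70 196 255 255 255 255 255  86 255 255 252 154 160 211  63  79
  79]
w3 knobdepth [0.50178885 0.34991498] [0.02636579 0.04177862] 0.048184755103474475
w3 disc [0.50199207 0.34207487] [0.06260476 0.06353213] 0.01811920226248867
w4 knobdepth [0.50942154 0.38577701] [0.04188516 0.11116549] 0.04815659959340579
w4 disc [0.50164639 0.34266275] [0.06334447 0.06300234] 0.018086665914963163
```

```bash
python3 - <<'E'
from meas import *
for f in("w1","w2"):
    p,d,K,T=L(f);W=world(K,T,d);X=W.reshape(-1,3)
    m=(np.abs(X[:,0]-.49)<.06)&(np.abs(X[:,1]-.037)<.085)&(X[:,2]>.06)&(X[:,2]<.12);Q=X[m]
    for _ in range(6):
        c=np.linalg.lstsq(np.c_[Q[:,:2],np.ones(len(Q))],Q[:,2],rcond=None)[0]
        n=np.array([-c[0],-c[1],1]);n/=np.linalg.norm(n);h=(W-[0,0,c[2]])@n
        Q=X[m&(np.abs(h.ravel())<.003)]
    print(f,"slope",np.degrees(np.arctan(np.hypot(*c[:2]))).round(2),"yaw",np.arctan2(c[1],c[0]).round(4),"n",n.round(3))
    k=(m.reshape(d.shape)&(h>.0065)&(h<.012)).astype(np.uint8)
    _,lab,st,_=cv2.connectedComponentsWithStats(k,connectivity=4)
    for i in range(1,len(st)):
        if st[i,4]<60: continue
        P=W[lab==i];print(st[i,4],((P.min(0)+P.max(0))/2).round(4),np.ptp(P,axis=0).round(3),"h",np.median(h[lab==i]).round(4))
E
```

```text
w1 slope 20.74 yaw 0.0133 n [-0.354 -0.005  0.935]
194 [0.4858 0.0946 0.0965] [0.018 0.011 0.008] h 0.0077
743 [0.4465 0.034  0.0816] [0.018 0.059 0.008] h 0.008
370 [0.4864 0.0546 0.0969] [0.02  0.021 0.01 ] h 0.0076
266 [0.487  0.0147 0.0969] [0.019 0.021 0.008] h 0.0077
147 [ 0.4876 -0.025   0.097 ] [0.018 0.012 0.009] h 0.0075
w2 slope 20.72 yaw 0.013 n [-0.354 -0.005  0.935]
214 [0.4859 0.0943 0.0965] [0.019 0.012 0.008] h 0.0077
404 [0.4864 0.0548 0.0968] [0.021 0.021 0.01 ] h 0.0076
820 [0.4467 0.0341 0.0818] [0.018 0.059 0.009] h 0.0079
290 [0.487  0.015  0.0963] [0.02  0.021 0.008] h 0.0078
156 [ 0.4876 -0.025   0.0967] [0.018 0.011 0.009] h 0.0075
```

Both views agree: tile at (0.502, 0.3425) with its knob top at 0.049; port at (0.628, 0.037, 0.131–0.132); slope ≈20.4°; yaw ≈0.014; keys 40 mm apart. I'll pick up the tile now.

```bash
python3 - <<'E'
from h import *
x,y=.5018,.3425
arm.move_gripper(.65)
arm.move_to([x,y,.12],down());f0=arm.read_state()["contact_force"]
arm.move_l([x,y,.042],vel=.08);print(arm.read_state()["ee_pos"],arm.read_state()["contact_force"]-f0)
arm.move_gripper(0,force=40);s=arm.read_state();print(s["gripper_width"]*85,s["contact_force"]-f0)
arm.move_l([x,y,.10],vel=.08);arm.dwell(.2)
s=arm.read_state();print(s["gripper_width"]*85,s["contact_force"]-f0,s["time_s"],s["ee_pos"])
arm.move_l([x,y,.26],vel=.2)
arm.move_to([.628,.037,.26],down());s=arm.read_state();print(s["gripper_width"]*85,s["ee_pos"],s["contact_force"]-f0,s["time_s"])
shot("wrist","w5");shot("side","s2")
a=cv2.imread("pics/w5.png");b=cv2.imread("pics/s2.png")[60:300,120:420]
cv2.imwrite("pics/c5.png",np.vstack([cv2.resize(a,(400,300)),cv2.resize(b,(400,300))]))
E
```

```text
[0.50222505 0.3427154  0.04255172] [-0.29997957 -0.53336096 -0.33123609]
24.533381819099425 [-0.49409921 -0.37020923  5.66682022]
24.30889154563565 [ 0.35853069  0.49795261 -2.32742738] 6.2167 [0.50148028 0.34233569 0.0994256 ]
24.748447640227923 [0.62772913 0.03822491 0.25988615] [-0.38287992  0.5924363  -2.15551916] 8.4167
```

View pics/c5.png

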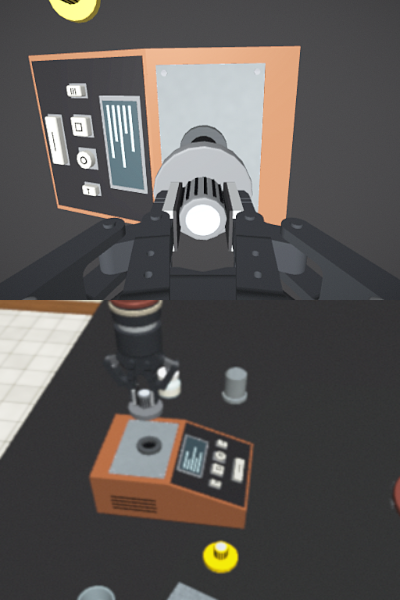

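The tile is held, and the side view shows it hanging level above the ring. Next I check its offset in the hand, then lower it until contact.

```bash
python3 - <<'E'
from meas import *
p,d,K,T=L("w5");b=blobs(p.astype(float).mean(2)>215,np.array((203,218))*1.28,28,100)[0]
c=b[0];dz=d[int(c[1]),int(c[0])];o,r=ray(K,T,c);k=o+r*dz
s=arm.read_state();print("knob",k.round(4),b[1:],"rel TCP",(k-s["ee_pos"]).round(4))
X=world(K,T,d)[200:300,180:340].reshape(-1,3);q=X[(X[:,2]>.228)&(X[:,2]<.245)]
if len(q)>50:
    cc=np.linalg.lstsq(np.c_[q[:,:2],np.ones(len(q))],q[:,2],rcond=None)[0];print("disc top",len(q),np.median(q[:,2]),"tilt",cc[:2].round(3))
px,py=.628,.0372
arm.move_l([px,py,.180],vel=.1);arm.dwell(.3)
f0=arm.read_state()["contact_force"];print(arm.read_state()["ee_pos"])
z=.174
arm.move_l([px,py,z],vel=.03)
while z>.163:
    arm.dwell(.1);s=arm.read_state();f=s["contact_force"]-f0;print(round(z,4),s["ee_pos"].round(4),f.round(2))
    if f[2]>3: break
    z-=.001;arm.move_l([px,py,z],vel=.02)
print(s["time_s"])
E
```

```text
knob [0.6273 0.0379 0.265 ] (1341.5, array([39. , 43.9])) rel TCP [-0.0005 -0.0007  0.005 ]
disc top 4440 0.23532662142696265 tilt [-0.   -0.04]
[0.62820824 0.0371786  0.18041071]
0.174 [0.628  0.0372 0.174 ] [ 1.09  1.22 -0.96]
0.173 [0.628  0.0372 0.173 ] [ 0.94  0.65 -0.65]
0.172 [0.628  0.0372 0.172 ] [ 0.65  0.57 -0.52]
0.171 [0.628  0.0372 0.171 ] [ 0.46  0.7  -1.33]
0.17 [0.628  0.0372 0.17  ] [ 0.74 -0.18 -0.29]
0.169 [0.6281 0.0372 0.1696] [-1.36  1.69  6.78]
11.9667
```

```bash
python3 - <<'E'
from meas import *
arm.move_gripper(.6);arm.dwell(.3)
arm.move_l([.628,.0372,.27],vel=.12)
arm.move_to([.55,.035,.32],down());shot("wrist","w6")
p,d,K,T=L("w6");W=world(K,T,d).reshape(-1,3)
W=W[np.hypot(W[:,0]-.628,W[:,1]-.037)<.05]
k=W[W[:,2]>.168];q=W[(W[:,2]>.138)&(W[:,2]<.152)]
cc=np.linalg.lstsq(np.c_[q[:,:2],np.ones(len(q))],q[:,2],rcond=None)[0]
for n,r in(("knob",k),("disc",q)): print(n,len(r),((r.min(0)+r.max(0))/2).round(4),np.ptp(r,axis=0).round(3),np.median(r[:,2]))
print("tilt",cc[:2].round(3),arm.read_state()["time_s"])
E
```

```text
knob 11664 [0.6101 0.0377 0.2781] [0.063 0.029 0.22 ] 0.36082044983384565
disc 2575 [0.6277 0.0368 0.145 ] [0.063 0.063 0.014] 0.14516069675968007
tilt [ 0.009 -0.008] 14.1417
```

View pics/w6.png

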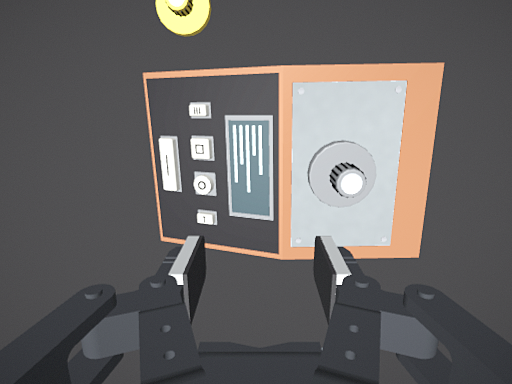

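The tile sits flat and centred: disc at (0.6277, 0.0368), ring at (0.628, 0.037), top at 0.145, tilt about 0.01. Next, the keys, with fingers closed and square to the panel, under force watch.

```bash
cat > press.py <<'E'
from h import *
c,s_=np.cos(np.radians(20.3)),np.sin(np.radians(20.3));Z=R.from_euler("z",.014)
ex,ey,n=Z.apply([c,0,s_]),Z.apply([0,1,0]),Z.apply([-s_,0,c])
O=R.from_matrix(np.c_[ey,ex,-n]).as_rotvec()
def press(k):
    P=lambda h:np.array(k)+n*(arm.tip_reach+h)
    arm.move_to(P(.03),O);arm.move_l(P(.006),vel=.06);arm.dwell(.3);f0=arm.read_state()["contact_force"]
    h=.003;hist=[]
    while h>=-.0085:
        arm.move_l(P(h),vel=.02);arm.dwell(.06);s=arm.read_state();f=(s["contact_force"]-f0)@n
        hist.append((round(h*1e3),round(float((s["ee_pos"]-P(0))@n*1e3),1),round(float(f),1)))
        if f>9: break
        h-=.001
    print(hist);arm.dwell(.1)
    arm.move_l(P(.03),vel=.06);arm.dwell(.2);print(arm.read_state()["time_s"])
E
python3 - <<'E'
from press import *
print(arm.tip_reach);arm.move_gripper(0);print(arm.read_state()["gripper_width"])
press([.4862,.0547,.0975])
E
```

```text
0.019
-0.0045055054075188805
[(3, 2.9, -0.8), (2, 2.0, -0.1), (1, 1.0, -0.1), (0, 0.0, 1.1), (-1, -1.0, 2.1), (-2, -2.0, 2.2), (-3, -3.0, 3.5), (-4, -4.0, 3.3), (-5, -4.8, 9.1)]
20.35
```

Calibrate bottomed cleanly: contact near 0, then the hard stop at about 4.8 mm. The other two follow.

```bash
python3 - <<'E'
from press import *
press([.4870,.0148,.0972])
press([.4466,.0340,.0822])
arm.move_to([.55,.035,.32],down());shot("wrist","w7")
from meas import *
p,d,K,T=L("w7");W=world(K,T,d).reshape(-1,3)
W=W[np.hypot(W[:,0]-.628,W[:,1]-.037)<.05];q=W[(W[:,2]>.138)&(W[:,2]<.152)]
print(((q.min(0)+q.max(0))/2).round(4),np.median(q[:,2]))
shot("side","s3");print(arm.read_state()["time_s"])
E
```

```text
[(3, 2.9, 0.8), (2, 2.0, 1.1), (1, 1.0, 0.6), (0, 0.0, 2.2), (-1, -1.0, 3.5), (-2, -2.0, 4.1), (-3, -3.0, 4.9), (-4, -4.0, 5.6), (-5, -4.6, 17.7)]
25.3417
[(3, 2.9, -0.0), (2, 2.0, -0.2), (1, 1.0, -0.8), (0, -0.0, 2.1), (-1, -1.0, 1.7), (-2, -2.0, 2.1), (-3, -3.0, 3.9), (-4, -4.0, 3.6), (-5, -4.5, 24.3)]
30.3583
[0.6278 0.0369 0.145 ] 0.14513050976545622
31.5167
```

View pics/w7.png

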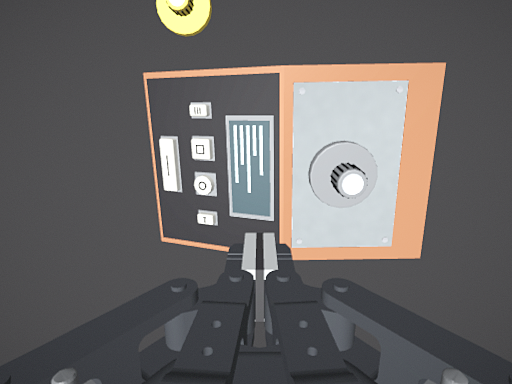

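The tile is unmoved on the port at about (343,175), all the keys are up, and the arm is clear.

```bash
python3 -c "
from plant import arm
arm.finish_job()"
```

```text
the job is handed in; nothing more can be done
```

The tile is on the port and released, and I pressed calibrate, standard and measure in that order. I then handed the job in at about 31.5 s of robot time. `finish_job` reports no verdict, so success rests on my own checks.

- **Tile:** I lowered it until the wrist force showed contact (about 7 N), then let go. After the last key, the wrist camera put the disc at (0.628, 0.037), within about 1 mm of the measured port centre. Its top was at z = 0.145 (nominal 0.146). I checked tilt only before the presses, at about 0.01 rad.
- **Keys:** Each key was pressed square to the panel until it met its hard stop, at 4.5–4.8 mm below the measured key top. Peak forces were 9, 18 and 24 N, which includes a little over-press at the stop. In the last picture all five keys are up.
- **Surroundings:** The arm ended clear of everything. I did not re-measure the trap, jar and cup at the end, but the arm stayed clear of them.
- **Disagreements:** Depth readings ran about 1 mm low against the stated heights. Locating the keys by brightness in two views was up to about 5 mm off in height, so I used the depth measurements for them, which agreed between views and with the 40 mm spacing.

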